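# Pack out the gap in the gluing jig

### The job

The wood block in the plywood jig has an empty gap beside it. Stand in that gap the two plastic packers whose thicknesses together fill it snugly, side by side, tabs up, running along the gap and about midway along it, fully down on the jig's base and not forced. Leave the packer you do not need standing where it is.

Things in the scene. Friction and masses are not known exactly. Their poses are not given: they have to be found in the camera images.
- jig: Fixed plywood jig, base 12 mm thick. Origin: bench level, under the middle of its gap, whose floor is at z = 12 mm. x runs along the gap (180 mm, ends open), y across it. Gap 94 mm wide: wooden fence from y = -47 to -65 mm (top z = 52 mm); sawn wood block, fixed, from y = 47 to 145 mm (150 mm long, top z = 59 mm), then a second fence. Snug: under 10 mm of the width left empty.
- packer_thin: Red plastic packer, 30 mm thick (along its y axis), 70 mm long (its x axis), 50 mm high, standing on the bench, lower long edges rounded 7 mm; on the middle of its top a square pull tab, 18 x 18 mm and 34 mm high, to grip it by (84 mm high in all). Origin: centre of the underside; z up. About 0.09 kg.
- packer_mid: Blue plastic packer, 44 mm thick (along its y axis), 70 mm long (its x axis), otherwise the same: 50 mm high body, 18 x 18 mm tab 34 mm high on the middle of its top. Origin: centre of the underside; z up. About 0.12 kg.
- packer_thick: Green plastic packer, 58 mm thick (along its y axis), 70 mm long (its x axis), otherwise the same: 50 mm high body, 18 x 18 mm tab 34 mm high on the middle of its top. Origin: centre of the underside; z up. About 0.15 kg.
Things that resemble listed ones, but are neither listed nor needed, are in the scene too. Of the things that look like the packer_thick, the larger one is meant.

How it is judged:
At the end, for the whole second after the job is handed in: Red (30 mm) and green (58 mm) packers in the gap, in either order: each down on its floor within 6 mm, within 30 mm of its middle along it, upright within 10 and lined up within 15 degrees, at rest. The blue one still stands, within 30 mm of its start. No packer ever pressed on the jig over 60 N (z of packer_thin in the frame of jig between 0.006 and 0.018 m and x of packer_thin in the frame of jig between -0.03 and 0.03 m and y of packer_thin in the frame of jig between -0.037 and 0.037 m and angle between each of packer_thin, packer_thick, packer_mid's own z axis and vertical below 0.17 rad and angle between the x axis of each of packer_thin, packer_thick and the x axis of jig, either way round below 0.26 rad and linear speed of each of packer_thin, packer_thick below 0.02 m/s and z of packer_thick in the frame of jig between 0.006 and 0.018 m and x of packer_thick in the frame of jig between -0.03 and 0.03 m and y of packer_thick in the frame of jig between -0.037 and 0.037 m and distance of packer_mid from where it was at the start of the episode below 0.03 m); the robot touches nothing.
It fails at once if a packer is forced against the jig (more than 60 N) (contact force between any of packer_thin, packer_mid, packer_thick and jig above 60 N).
It also fails if it takes over 51 s, if anything falls off the work surface, if the arm or the gripper's body presses on something with over 40 N, if the wrist force passes 120 N, or if a joint passes its speed limit or range.

### The arm

A 7-joint arm with a two-finger parallel gripper is mounted at the origin on a cart in front of the work surface, level with it; the furniture and walls round the work are solid. World frame = base frame: x ahead of the robot, y to its left, z up, the work surface at z = 0. Lengths are in m, angles in rad, forces in N, time in s.
With the tool pointing down it reaches from about 0.4 to 0.85 m from the base axis. Payload 10.4 kg.
Tool frame: the origin (TCP) lies between the finger pads; the fingertips stand ahead of it and the grasp point (between the pads) lies 3 mm ahead of it (r.tips_ahead is the z of the fingertips in the tool frame, in m); z points along the fingers, y is the line along which they close (so a half turn about z gives the same grasp; the last joint's range is limited). The gripper opens to 87 mm and grips with 3 to 60 N. Pads are 19 mm wide; open, the fingers measure 117 mm over their backs; the gripper's body (75 mm by 190 mm) begins 51 mm behind the grasp point.
Start: joints at [1.078, 0.332, -0.065, 1.46, 0.022, 1.35, -0.088], TCP at [0.283, -0.557, 0.245] pointing down, gripper open.
Joint ranges: [-2.6, 2.6], [-0.5, 2.12], [-1.47, 1.34], [0.16, 2.42], [-1.27, 4.41], [0.06, 2.06], [-2.6, 2.6]. Speed limits (rad/s): [2.22, 2.22, 2.79, 2.79, 3.14, 3.14, 3.14].

### API

Orientations are given as a unit quaternion [x, y, z, w].
In Python, from bench import telemetry, camera, get_calibration, r gives the robot as it stands.
- The arm moves only by the tool drive_tool, never from a script. Its argument "series" is one flat list of numbers, 7 for each row, row after row: the turn, a rotation vector about the tool's x, y, z in units of 5 degrees (1.0 is 5 degrees), then the shift along the tool's x, y, z in units of 40 mm (1.0 is 40 mm), then the opening, from -1 (shut) to 1 (fully open). A call has 1 to 10 rows; each row is the pose to reach, as a shift and turn from the pose commanded when the call began, along the tool's axes at that moment; what a row does not reach only later rows make up. A row lasts 1/12 s, in which the tool goes at most 41.7 mm and 7.16 degrees, less where a joint would pass 70% of its speed; a pose out of reach is approached as far as the arm can. A call with a gripper value outside its range is refused whole. The fingers move at their own pace and stop on an object; "grip_force" is the grip in N (left out, the last holds). Time passes only in rows, so rows that repeat a pose let the fingers close. It gives the time, the measured TCP pose, the force, the opening and the grip force at its end, in the units of the state.
- telemetry.read_state(): the state, without advancing time (a new reading comes with each control period).
- camera(name): name is "scene" or "top" or "wrist"; returns the picture (480x640x3 uint8, red, green, blue); there is no depth.
- get_calibration(name): a dict with "fovy" (degrees; the focal length in pixels is half the picture's height over the tangent of half this angle, whatever the lens; pixels are square), "cx", "cy" (the principal point, pixels), "xyz" and "rotation" of the camera in the world. Camera axes: x right, y up, looking along -z (the intrinsics and any distortion apply to the point x, -y, -z); pixel columns grow to the right and rows downward; lengths in m; the calibration is good to about 2 mm. A picture is of the moment at which its call begins: read the wrist's pose just before it. get_calibration takes no time and is no camera call; for the wrist camera it gives the pose at the moment of the call.
- r.close_job(): hands the job in; it is judged then, once.
The state is a dict: "time": time; "joint_positions": joint angles; "joint_vel": joint speeds; "joint_torque": joint torques, N m; "ee_pos": TCP position; "eef_rot": TCP orientation; "ft_force": force on the tool from outside, world axes, zero at the start; "torque": the same for the moment, N m; "width": finger opening in m; "grip_force": force on a finger pad.
Only numpy, scipy, OpenCV 4.12 (cv2) and the standard library are available. Lean on these libraries where they do the work, as an engineer would, in place of code of your own. Each camera call takes 0.05 s, during which the arm holds its last target. There are 200 camera calls.

## Working session

There is one attempt and no reset: what is moved stays moved. The work goes in short steps, Python scripts to look and compute and a tool call to move; the robot and the scene stay as the last step left them, time stands still between calls to the robot, and variables do not carry over. Pictures are saved under pics/ and viewed, at most 10 in all, crops included, and the job is handed in when it is done.

Besides the shell and the picture viewer there is one more tool, called after ">>>" as a command line: name --argument value ..., lists and objects as JSON in quotes. drive_tool: Moves the arm, as the interface text tells. Its arguments: {"type":"object","properties":{"series":{"type":"array"},"grip_force":{"type":"number"}},"required":["series"]}

```bash
mkdir -p pics; ls; python3 - <<'E'
from bench import telemetry,camera,get_calibration,r
import cv2
for n in("top","scene"):
    im=camera(n); cv2.imwrite(f"pics/{n}0.png",im[:,:,::-1])
    c=get_calibration(n); print(n,c)
s=telemetry.read_state(); print(s["time"],s["ee_pos"],s["eef_rot"],s["width"],r.tips_ahead)
E
```

```text
pics
top {'fovy': 45.946239471580775, 'cx': 319.03743926398744, 'cy': 233.03125875161766, 'xyz': array([ 0.34410394, -0.04807197,  0.86689298]), 'rotation': array([-0.04138291,  0.04871873,  0.7122294 , -0.69903021])}
scene {'fovy': 44.65163400511068, 'cx': 325.50840829549804, 'cy': 248.56825919924995, 'xyz': array([ 0.66033279, -0.48113085,  0.80782073]), 'rotation': array([0.27530754, 0.05633345, 0.18323674, 0.94204915])}
0.1 [ 0.28279165 -0.55702009  0.24383854] [ 9.72535295e-01  2.32754635e-01 -1.67105627e-04 -5.93152961e-04] 0.08701504478342478 0.022
```

View pics/top0.png

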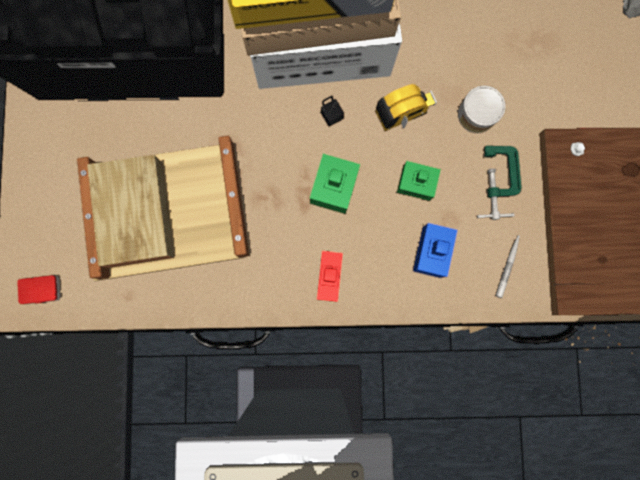

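View pics/scene0.png

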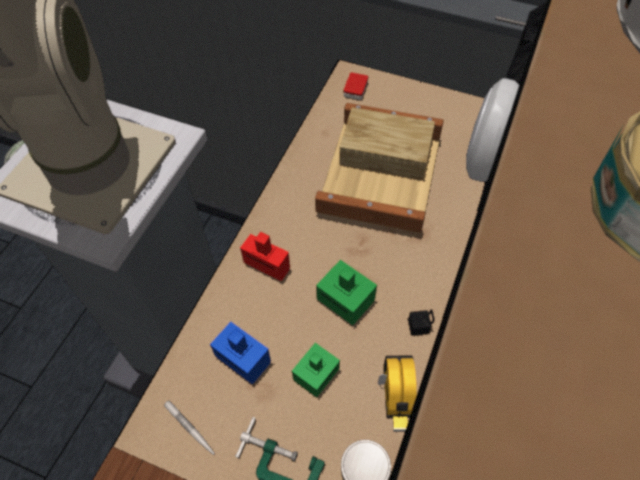

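Candidates in the top picture:
- Green: large with a tab (335,182), and small with a tab (420,180). The larger one is packer_thick.
- Red: with a tab (330,275), and a tabless red box (38,290). The one with the tab is packer_thin.
- Blue: one only, at (436,250).
- Jig: gap around (197,205).

Next is a close crop to check and measure.

```bash
python3 - <<'E'
import cv2
im=cv2.imread("pics/top0.png")[125:310,70:460]
cv2.imwrite("pics/crop0.png",cv2.resize(im,None,fx=2,fy=2,interpolation=cv2.INTER_CUBIC))
E
cat > h.py <<'E'
import numpy as np
from scipy.spatial.transform import Rotation as R
def ray(c,u,v):
    f=240/np.tan(np.radians(c["fovy"]/2))
    return R.from_quat(c["rotation"]).apply([(u-c["cx"])/f,-(v-c["cy"])/f,-1])
def px2w(c,u,v,z):
    d=ray(c,u,v); o=np.array(c["xyz"]); return o+d*(z-o[2])/d[2]
def w2px(c,p):
    f=240/np.tan(np.radians(c["fovy"]/2))
    q=R.from_quat(c["rotation"]).inv().apply(np.array(p)-c["xyz"])
    return c["cx"]-f*q[0]/q[2], c["cy"]+f*q[1]/q[2]
def move(s,target,yaw=0):
    "shift in tool units and yaw turn; target TCP world, keep down; yaw = desired world dir of tool y (rad), mod pi"
    r=R.from_quat(s["eef_rot"])
    yd=np.array([np.cos(yaw),np.sin(yaw),0])
    best=None
    for sg in(1,-1):
        y=sg*yd; z=np.array([0,0,-1]); x=np.cross(y,z)
        rv=(r.inv()*R.from_matrix(np.c_[x,y,z])).as_rotvec()
        if best is None or np.linalg.norm(rv)<np.linalg.norm(best): best=rv
    print("turn",np.round(np.degrees(best)/5,2),"shift",np.round(r.inv().apply(np.array(target)-s["ee_pos"])/.04,3))
E
```

```text
(no output)
```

View pics/crop0.png

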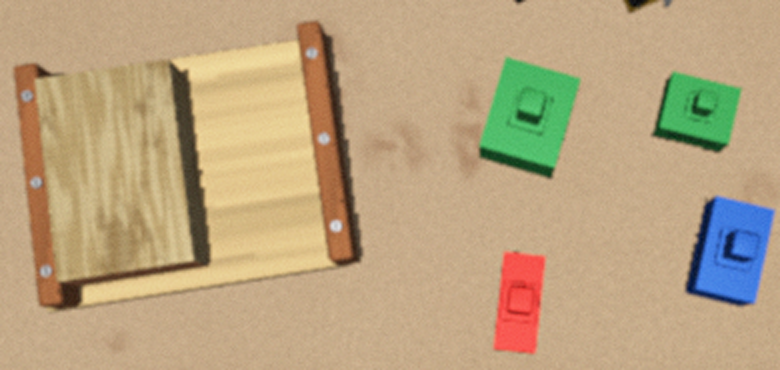

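```bash
cat > m.py <<'E'
from h import *
from bench import get_calibration
c=get_calibration("top")
P=lambda u,v,z: px2w(c,70+(u+.5)/2-.5,125+(v+.5)/2-.5,z)[:2]
def show(n,pts,z):
    w=np.array([P(u,v,z) for u,v in pts]); print(n,w.round(4).tolist(),"c",w.mean(0).round(4),"sides",np.linalg.norm(np.roll(w,-1,0)-w,axis=1).round(4),"dirs",[round(float(np.degrees(np.arctan2(*(np.roll(w,-1,0)-w)[i][::-1]))),1) for i in range(len(w))])
show("green",[(506,59),(579,77),(553,167),(482,151)],.05)
show("gtab",[(532,101)],.084)
show("red",[(502,252),(545,255),(535,352),(495,349)],.05)
show("rtab",[(520,299)],.084)
show("fence",[(299,26),(319,22),(354,260),(331,263)],.052)
show("block",[(38,76),(168,61),(196,263),(60,281)],.059)
show("blue",[(717,197),(774,210),(753,298),(697,286)],.05)
E
python3 m.py
```

```text
green [[0.5663, -0.0653], [0.5517, -0.1191], [0.4846, -0.0981], [0.4974, -0.0464]] c [ 0.525  -0.0822] sides [0.0557 0.0703 0.0533 0.0715] dirs [-105.2, 162.7, 76.1, -15.4]
gtab [[0.5263, -0.0824]] c [ 0.5263 -0.0824] sides [0.] dirs [0.0]
red [[0.4228, -0.0596], [0.4201, -0.0907], [0.3504, -0.0818], [0.3531, -0.0532]] c [ 0.3866 -0.0713] sides [0.0312 0.0702 0.0287 0.07  ] dirs [-95.1, 172.7, 84.6, -5.2]
rtab [[0.3867, -0.0709]] c [ 0.3867 -0.0709] sides [0.] dirs [0.0]
fence [[0.5934, 0.0874], [0.5962, 0.0727], [0.4188, 0.0473], [0.4169, 0.0639]] c [0.5063 0.0678] sides [0.015  0.1792 0.0167 0.178 ] dirs [-79.2, -171.9, 96.4, 7.6]
block [[0.5569, 0.2759], [0.5665, 0.1817], [0.4181, 0.1591], [0.407, 0.2555]] c [0.4871 0.2181] sides [0.0947 0.1501 0.097  0.1512] dirs [-84.2, -171.4, 96.6, 7.8]
blue [[0.4603, -0.2174], [0.4499, -0.2586], [0.3861, -0.2402], [0.3956, -0.2]] c [ 0.423 -0.229] sides [0.0425 0.0664 0.0412 0.067 ] dirs [-104.1, 163.9, 76.8, -15.0]
```

The top view shows the large green packer (about 55 x 70 mm) at crop (530,112), the tabbed red one (30 x 70 mm) at (520,302), and the gap between block edge x≈168-196 and fence edge x≈299-331. The measured sizes match the description, so the choice holds.

```bash
python3 - <<'E'
from h import *
from bench import telemetry
s=telemetry.read_state(); move(s,[.5255,-.0823,.20],np.radians(-15.7)); print(s["joint_positions"])
E
```

```text
turn [-0.01 -0.01 -9.48] shift [10.783 -7.834  1.105]
[ 1.07842232  0.33280317 -0.06470403  1.46085393  0.02159597  1.34986326
 -0.08847767]
```

>>> drive_tool --series '[0, 0, -1, 1, -0.7, 0.1, 1, 0, 0, -2, 2, -1.4, 0.2, 1, 0, 0, -3, 3, -2.1, 0.3, 1, 0, 0, -4, 4, -2.9, 0.4, 1, 0, 0, -5, 5, -3.6, 0.5, 1, 0, 0, -5.5, 5.8, -4.2, 0.6, 1, 0, 0, -6, 6.6, -4.8, 0.7, 1, 0, 0, -6.5, 7.4, -5.4, 0.8, 1, 0, 0, -7, 8.2, -6, 0.9, 1, 0, 0, -7.5, 8.8, -6.4, 0.9, 1]'

```text
time: 0.93
ee_pos: [0.4716, -0.1855, 0.2091]
eef_rot: [0.846, 0.534, -0.0, -0.0]
ft_force: [0.9, -1.2, 0.8]
width: 0.0871
grip_force: 0.0
```

>>> drive_tool --series '[0, 0, -1, 0.7, -1.2, 0.1, 1, 0, 0, -2, 1, -1.9, 0.2, 1, 0, 0, -2, 1, -2, 0.2, 1]'

```text
time: 1.18
ee_pos: [0.4135, -0.1115, 0.1999]
eef_rot: [0.793, 0.609, -0.001, -0.002]
ft_force: [0.7, 0.2, -0.3]
width: 0.0873
grip_force: 0.0
```

```bash
python3 - <<'E'
from h import *
from bench import telemetry
s=telemetry.read_state(); print(s["time"],s["ee_pos"]);move(s,[.5255,-.0823,.20],np.radians(-15.7))
E
```

```text
1.1833 [ 0.4135399  -0.11148907  0.19985171]
turn [-0.05 -0.    0.16] shift [ 1.426  2.517 -0.015]
```

>>> drive_tool --series '[0, 0, 0, 0.5, 0.8, 0, 1, 0, 0, 0, 1, 1.7, 0, 1, 0, 0, 0, 1.4, 2.5, 0, 1, 0, 0, 0, 1.4, 2.5, 0, 1, 0, 0, 0, 1.4, 2.5, 0, 1]'

```text
time: 1.6
ee_pos: [0.5287, -0.0889, 0.2004]
eef_rot: [0.796, 0.605, -0.0, -0.001]
ft_force: [-0.8, -0.5, -0.7]
width: 0.0869
grip_force: 0.0
```

```bash
cat > look.py <<'E'
import sys,cv2
from h import *
from bench import telemetry,camera,get_calibration
s=telemetry.read_state(); c=get_calibration("wrist"); im=camera("wrist")
cv2.imwrite(f"pics/{sys.argv[1]}.png",im[:,:,::-1]); np.savez(f"pics/{sys.argv[1]}.npz",**c)
print(s["time"],s["ee_pos"],s["eef_rot"],c)
E
python3 look.py w1
```

```text
1.6 [ 0.52870297 -0.08888259  0.20039658] [ 7.95950362e-01  6.05360447e-01 -1.32215270e-04 -1.31601353e-03] {'fovy': 62.710501223957955, 'cx': 320.9659290395514, 'cy': 241.56451225399928, 'xyz': array([ 0.54816079, -0.02271005,  0.34018598]), 'rotation': array([-0.12577235,  0.01837036, -0.13351064,  0.98286253])}
```

View pics/w1.png

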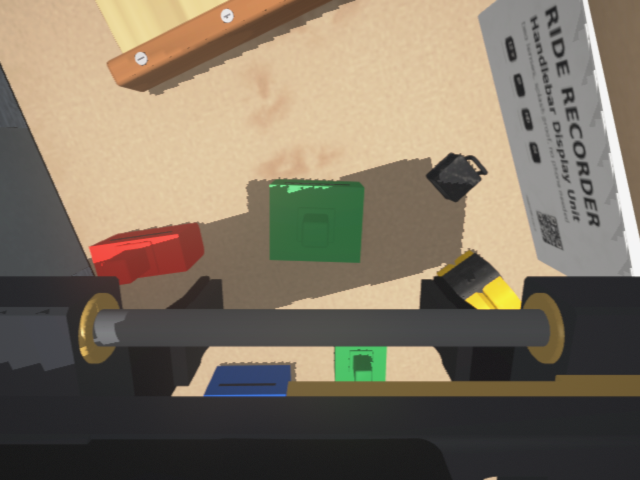

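The wrist view shows the green packer lined up with the jaws. Its body-top corners are (270,185), (363,184), (361,262) and (271,260), with the tab near (317,231).

```bash
python3 - <<'E'
from h import *
c=dict(np.load("pics/w1.npz"))
w=np.array([px2w(c,u,v,.05)[:2] for u,v in [(270,185),(363,184),(361,262),(271,260)]])
d=np.roll(w,-1,0)-w
print(w.mean(0),np.linalg.norm(d,axis=1),np.degrees(np.arctan2(d[:,1],d[:,0])))
print(px2w(c,317,231,.084))
from bench import telemetry
s=telemetry.read_state()
move(s,[*w.mean(0),.076],np.radians(-15.7))
E
```

```text
[ 0.52754072 -0.08104846] [0.06824008 0.05991074 0.06943104 0.05761178] [ -14.86024102 -105.42389514  163.22292453   73.40755933]
[ 0.52910433 -0.07913636  0.084     ]
turn [-0.02 -0.    0.03] shift [ 0.202 -0.056  3.118]
```

>>> drive_tool --series '[0, 0, 0, 0.2, 0, 0.6, 1, 0, 0, 0, 0.2, 0, 1.3, 1, 0, 0, 0, 0.2, 0, 2, 1, 0, 0, 0, 0.2, 0, 2.6, 1, 0, 0, 0, 0.2, 0, 3, 1, 0, 0, 0, 0.2, 0, 3.05, 1, 0, 0, 0, 0.2, 0, 3.05, 1]'

```text
time: 2.23
ee_pos: [0.529, -0.0827, 0.0795]
eef_rot: [0.797, 0.604, -0.001, -0.0]
ft_force: [0.0, 0.4, 0.2]
width: 0.087
grip_force: 0.0
```

>>> drive_tool --series '[0, 0, 0, 0, 0, 0, -1, 0, 0, 0, 0, 0, 0, -1, 0, 0, 0, 0, 0, 0, -1, 0, 0, 0, 0, 0, 0, -1, 0, 0, 0, 0, 0, 0, -1, 0, 0, 0, 0, 0, 0, -1, 0, 0, 0, 0, 0, 0, -1, 0, 0, 0, 0, 0, 0, -1]' --grip_force 15

```text
time: 2.9
ee_pos: [0.5302, -0.0821, 0.0796]
eef_rot: [0.796, 0.605, -0.0, 0.0]
ft_force: [-0.1, -0.6, 0.0]
width: 0.0413
grip_force: 0.0
```

>>> drive_tool --series '[0, 0, 0, 0, 0, 0, -1, 0, 0, 0, 0, 0, 0, -1, 0, 0, 0, 0, 0, 0, -1, 0, 0, 0, 0, 0, 0, -1, 0, 0, 0, 0, 0, 0, -1, 0, 0, 0, 0, 0, 0, -1, 0, 0, 0, 0, 0, 0, -1, 0, 0, 0, 0, 0, 0, -1]'

```text
time: 3.57
ee_pos: [0.5302, -0.0821, 0.0795]
eef_rot: [0.796, 0.605, -0.0, 0.0]
ft_force: [-0.4, -0.3, -1.2]
width: 0.0181
grip_force: 15.0
```

>>> drive_tool --series '[0, 0, 0, 0, 0, -0.3, -1, 0, 0, 0, 0, 0, -0.8, -1, 0, 0, 0, 0, 0, -1.4, -1, 0, 0, 0, 0, 0, -2, -1, 0, 0, 0, 0, 0, -2, -1]'

```text
time: 3.98
ee_pos: [0.5327, -0.082, 0.1652]
eef_rot: [0.796, 0.605, 0.002, 0.003]
ft_force: [0.9, 0.2, -1.1]
width: 0.018
grip_force: 15.0
```

```bash
python3 - <<'E'
from h import *
from bench import telemetry
s=telemetry.read_state(); print(s["width"],s["grip_force"],s["ee_pos"])
a=np.radians(8.1); t=np.array([.4987,.1230])+.0165*np.array([-np.sin(a),np.cos(a)]); print(t)
move(s,[*t,.16],a)
E
```

```text
0.018027562441312532 14.999527271138504 [ 0.53270919 -0.08204434  0.16524817]
[0.49637513 0.13933539]
turn [ 0.09  0.01 -4.73] shift [ 5.088 -2.361  0.116]
```

>>> drive_tool --series '[0, 0, -0.6, 0.6, -0.3, 0, -1, 0, 0, -1.2, 1.3, -0.6, 0, -1, 0, 0, -1.9, 2, -0.95, 0, -1, 0, 0, -2.6, 2.8, -1.3, 0, -1, 0, 0, -3.3, 3.5, -1.65, 0, -1, 0, 0, -3.9, 4.2, -1.95, 0, -1, 0, 0, -4.4, 4.7, -2.2, 0, -1, 0, 0, -4.7, 5, -2.35, 0, -1, 0, 0, -4.7, 5.1, -2.35, 0, -1, 0, 0, -4.7, 5.1, -2.35, 0, -1]'

```text
time: 4.82
ee_pos: [0.4946, 0.1399, 0.1596]
eef_rot: [0.657, 0.754, -0.0, 0.0]
ft_force: [-0.8, -0.6, -1.3]
width: 0.0177
grip_force: 15.0
```

>>> drive_tool --series '[0, 0, 0, 0, 0, 0, -1, 0, 0, 0, 0, 0, 0, -1, 0, 0, 0, 0, 0, 0, -1, 0, 0, 0, 0, 0, 0, -1]'

```text
time: 5.15
ee_pos: [0.4947, 0.1386, 0.1595]
eef_rot: [0.657, 0.754, -0.0, 0.0]
ft_force: [0.4, 0.6, -1.8]
width: 0.018
grip_force: 15.0
```

```bash
python3 look.py w2;  python3 - <<'E'
from h import *
from bench import telemetry
s=telemetry.read_state()
move(s,[.4964,.1393,.16],np.radians(8.1))
E
```

```text
5.15 [0.49472085 0.13858672 0.15953543] [ 6.57345494e-01  7.53589325e-01 -1.41406212e-04  9.94655656e-05] {'fovy': 62.710501223957955, 'cx': 320.9659290395514, 'cy': 241.56451225399928, 'xyz': array([0.48620961, 0.20693695, 0.29920958]), 'rotation': array([-0.12760004, -0.00839246,  0.06754977,  0.98948715])}
turn [-0.    0.   -0.05] shift [ 0.005  0.045 -0.011]
```

View pics/w2.png

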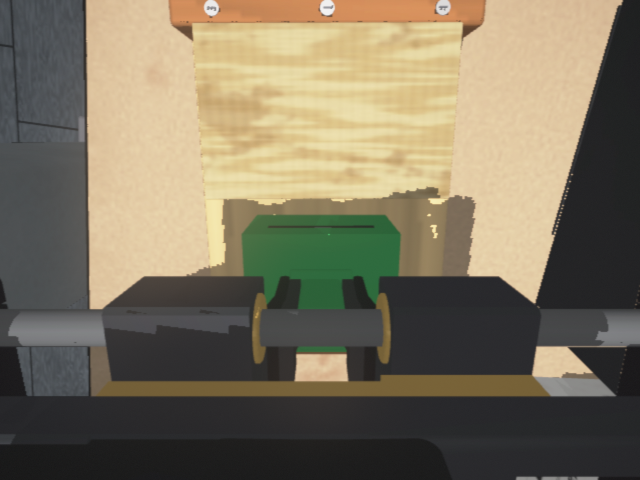

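The wrist view shows the green packer held square. The block's gap edge runs from (206,198) to (452,198), and the packer's block-side top edge from (244,235) to (400,235).

```bash
python3 - <<'E'
from h import *
c=dict(np.load("pics/w2.npz"))
a=np.radians(8.1);o=np.array([.4987,.1230])
J=lambda p:(np.array([[np.cos(a),np.sin(a)],[-np.sin(a),np.cos(a)]])@(p[:2]-o)*1000).round(1)
for n,u,v,z in[("edgeL",206,198,.059),("edgeR",452,198,.059),("top",244,235,.130),("top",400,235,.130),("fence",192,23,.052),("fence",462,22,.052),("tcp?",319,350,.13)]: print(n,J(px2w(c,u,v,z)))
print("tcp",J(np.array([.49472,.13859])), [w2px(c,[*(o+ .047*np.array([-np.sin(a),np.cos(a)])+x*np.array([np.cos(a),np.sin(a)])),.059]) for x in(-.075,.075)])
E
```

```text
edgeL [-71.3  49.8]
edgeR [79.4 49.1]
top [-34.9  43.7]
top [34.1 43.3]
fence [-73.4 148.4]
fence [ 79.5 148.1]
tcp? [ -2.1 -13.2]
tcp [-1.7 16. ] [(np.float64(200.38789736954368), np.float64(202.59825509270473)), (np.float64(444.5684508361042), np.float64(201.37883948764937))]
```

>>> drive_tool --series '[0, 0, 0, 0.08, 0.04, 0.15, -1, 0, 0, 0, 0.08, 0.04, 0.3, -1, 0, 0, 0, 0.08, 0.04, 0.4, -1, 0, 0, 0, 0.08, 0.04, 0.5, -1, 0, 0, 0, 0.08, 0.04, 0.6, -1, 0, 0, 0, 0.08, 0.04, 0.7, -1, 0, 0, 0, 0.08, 0.04, 0.75, -1, 0, 0, 0, 0.08, 0.04, 0.8, -1, 0, 0, 0, 0.08, 0.04, 0.85, -1, 0, 0, 0, 0.08, 0.04, 0.9, -1]'

```text
time: 6.03
ee_pos: [0.4957, 0.143, 0.1235]
eef_rot: [0.657, 0.754, 0.0, 0.0]
ft_force: [0.0, 0.4, -2.5]
width: 0.0178
grip_force: 15.0
```

>>> drive_tool --series '[0, 0, 0, 0, 0, 0.05, -1, 0, 0, 0, 0, 0, 0.1, -1, 0, 0, 0, 0, 0, 0.15, -1, 0, 0, 0, 0, 0, 0.2, -1, 0, 0, 0, 0, 0, 0.25, -1, 0, 0, 0, 0, 0, 0.3, -1, 0, 0, 0, 0, 0, 0.35, -1, 0, 0, 0, 0, 0, 0.4, -1]'

```text
time: 6.7
ee_pos: [0.4956, 0.1431, 0.1074]
eef_rot: [0.657, 0.754, -0.0, 0.0]
ft_force: [0.3, 0.5, -1.4]
width: 0.0178
grip_force: 15.0
```

>>> drive_tool --series '[0, 0, 0, 0, 0, 0.05, -1, 0, 0, 0, 0, 0, 0.1, -1, 0, 0, 0, 0, 0, 0.15, -1, 0, 0, 0, 0, 0, 0.2, -1, 0, 0, 0, 0, 0, 0.25, -1, 0, 0, 0, 0, 0, 0.3, -1, 0, 0, 0, 0, 0, 0.33, -1, 0, 0, 0, 0, 0, 0.35, -1]'

```text
time: 7.37
ee_pos: [0.4955, 0.143, 0.0934]
eef_rot: [0.657, 0.754, -0.0, -0.0]
ft_force: [0.3, 0.2, -1.1]
width: 0.0182
grip_force: 15.0
```

>>> drive_tool --series '[0, 0, 0, 0, 0, 0.01, -1, 0, 0, 0, 0, 0, 0.02, -1, 0, 0, 0, 0, 0, 0.03, -1, 0, 0, 0, 0, 0, 0.03, -1]'

```text
time: 7.7
ee_pos: [0.4956, 0.143, 0.0924]
eef_rot: [0.657, 0.754, -0.0, 0.0]
ft_force: [0.4, 0.1, -1.6]
width: 0.0175
grip_force: 15.0
```

Nudging gently towards the block to leave room for the red packer.

>>> drive_tool --series '[0, 0, 0, 0.01, 0, 0, -1, 0, 0, 0, 0.02, 0, 0, -1, 0, 0, 0, 0.03, 0, 0, -1, 0, 0, 0, 0.04, 0, 0, -1, 0, 0, 0, 0.04, 0, 0, -1]'

```text
time: 8.12
ee_pos: [0.4956, 0.1437, 0.0925]
eef_rot: [0.657, 0.754, -0.0, 0.001]
ft_force: [-0.4, -5.0, 1.8]
width: 0.0178
grip_force: 15.0
```

```bash
python3 look.py w3
```

```text
8.1167 [0.49558759 0.14369151 0.09249529] [ 6.56882612e-01  7.53992531e-01 -4.75868282e-04  5.20994992e-04] {'fovy': 62.710501223957955, 'cx': 320.9659290395514, 'cy': 241.56451225399928, 'xyz': array([0.48697896, 0.2122033 , 0.23212045]), 'rotation': array([-0.12811298, -0.00856523,  0.06817021,  0.98937684])}
```

View pics/w3.png

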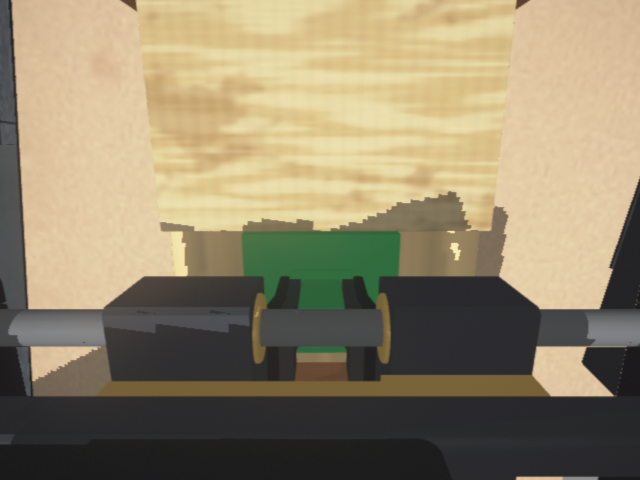

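The packer's edge (row 232) meets the block's edge, and the -5 N reading confirms light contact. Releasing now.

>>> drive_tool --series '[0, 0, 0, -0.02, 0, 0.01, -1, 0, 0, 0, -0.02, 0, 0.02, -1, 0, 0, 0, -0.02, 0, 0.02, 0, 0, 0, 0, -0.02, 0, 0.02, 0, 0, 0, 0, -0.02, 0, 0.02, 0, 0, 0, 0, -0.02, 0, 0.02, 0, 0, 0, 0, -0.02, 0, 0.02, 0]'

```text
time: 8.75
ee_pos: [0.4955, 0.1441, 0.0917]
eef_rot: [0.656, 0.754, 0.0, -0.0]
ft_force: [0.2, -0.0, -0.6]
width: 0.0407
grip_force: 0.0
```

>>> drive_tool --series '[0, 0, 0, 0, 0, -0.3, 0, 0, 0, 0, 0, 0, -0.8, 0, 0, 0, 0, 0, 0, -1.5, 0, 0, 0, 0, 0, 0, -2.2, 0, 0, 0, 0, 0, 0, -2.2, 0]'

```text
time: 9.17
ee_pos: [0.4978, 0.1452, 0.1856]
eef_rot: [0.656, 0.754, 0.003, 0.002]
ft_force: [1.4, 1.5, 1.2]
width: 0.0432
grip_force: 0.0
```

```bash
python3 - <<'E'
from h import *
from bench import telemetry
s=telemetry.read_state(); print(s["time"],s["width"],s["ee_pos"])
move(s,[.3867,-.0711,.18],np.radians(-6.3))
E
```

```text
9.1667 0.04324240714506767 [0.49778057 0.14522889 0.18561545]
turn [ 0.09 -0.02  2.85] shift [-4.972 -3.499  0.111]
```

>>> drive_tool --series '[0, 0, 0.3, -0.5, -0.35, 0, 0, 0, 0, 0.6, -1, -0.7, 0, 0, 0, 0, 1, -1.7, -1.2, 0, 0, 0, 0, 1.4, -2.4, -1.7, 0, 0, 0, 0, 1.8, -3.1, -2.2, 0, 0, 0, 0, 2.2, -3.8, -2.7, 0, 0, 0, 0, 2.5, -4.4, -3.1, 0, 0, 0, 0, 2.8, -4.8, -3.4, 0, 0, 0, 0, 2.85, -4.95, -3.5, 0, 0, 0, 0, 2.85, -4.95, -3.5, 0, 0]'

```text
time: 10.0
ee_pos: [0.3838, -0.0727, 0.1801]
eef_rot: [0.746, 0.666, 0.0, 0.001]
ft_force: [0.7, -0.0, 0.2]
width: 0.0433
grip_force: 0.0
```

>>> drive_tool --series '[0, 0, 0, 0, 0, 0, 0, 0, 0, 0, 0, 0, 0, 0, 0, 0, 0, 0, 0, 0, 0]'

```text
time: 10.25
ee_pos: [0.3847, -0.0704, 0.1797]
eef_rot: [0.744, 0.668, 0.0, -0.0]
ft_force: [0.3, 0.4, -0.2]
width: 0.0436
grip_force: 0.0
```

```bash
python3 look.py w4;  python3 - <<'E'
from h import *
from bench import telemetry,camera
import cv2
cv2.imwrite("pics/top1.png",cv2.resize(camera("top")[125:280,70:400,::-1],None,fx=2,fy=2))
s=telemetry.read_state()
move(s,[.3867,-.0711,.0785],np.radians(-6.3))
E
```

```text
10.25 [ 0.38466476 -0.07035022  0.17967555] [ 7.44247404e-01  6.67904018e-01  1.48150642e-04 -4.84125664e-05] {'fovy': 62.710501223957955, 'cx': 320.9659290395514, 'cy': 241.56451225399928, 'xyz': array([ 0.3929074 , -0.00184392,  0.3194051 ]), 'rotation': array([-0.12743279,  0.00699488, -0.05349913,  0.99037861])}
turn [-0.   -0.    0.02] shift [-0.005  0.056  2.527]
```

View pics/w4.png

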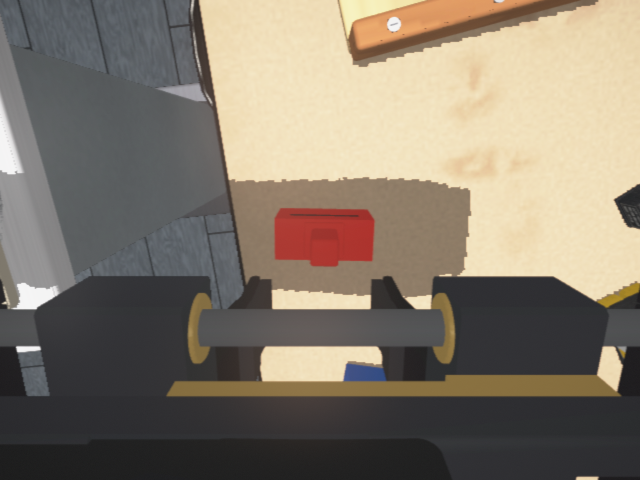

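The wrist view shows the red packer square to the jaws, with its tab centred near (324,249). I'll check that position against the top-camera estimate.

```bash
python3 - <<'E'
from h import *
from bench import telemetry
c=dict(np.load("pics/w4.npz")); s=telemetry.read_state()
for u,v,z in [(324,249,.084)]:
    p=px2w(c,u,v,z); print(p)
    move(s,[*p[:2],.0785],np.radians(-6.3))
E
```

```text
[ 0.38757674 -0.06802894  0.084     ]
turn [-0.   -0.    0.02] shift [0.074 0.07  2.527]
```

View pics/top1.png

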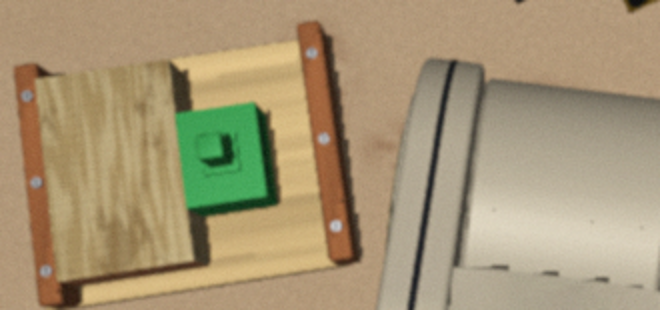

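Top crop: green stands upright against the block at (228,158), with the free strip to its right. Now grasping red.

>>> drive_tool --series '[0, 0, 0, 0, 0.06, 0.5, 0, 0, 0, 0, 0, 0.06, 1.1, 0, 0, 0, 0, 0, 0.06, 1.7, 0, 0, 0, 0, 0, 0.06, 2.2, 0, 0, 0, 0, 0, 0.06, 2.5, 0, 0, 0, 0, 0, 0.06, 2.5, 0, 0, 0, 0, 0, 0.06, 2.5, -1, 0, 0, 0, 0, 0.06, 2.5, -1, 0, 0, 0, 0, 0.06, 2.5, -1, 0, 0, 0, 0, 0.06, 2.5, -1]'

```text
time: 11.18
ee_pos: [0.3871, -0.072, 0.0805]
eef_rot: [0.745, 0.667, 0.0, 0.001]
ft_force: [0.1, -0.7, -0.2]
width: 0.0248
grip_force: 0.0
```

>>> drive_tool --series '[0, 0, 0, 0, 0, 0, -1, 0, 0, 0, 0, 0, 0, -1, 0, 0, 0, 0, 0, 0, -1, 0, 0, 0, 0, 0, 0, -1, 0, 0, 0, 0, 0, 0, -1]'

```text
time: 11.6
ee_pos: [0.3868, -0.072, 0.0801]
eef_rot: [0.745, 0.667, 0.0, 0.0]
ft_force: [-2.1, 0.2, 6.2]
width: 0.0177
grip_force: 15.0
```

>>> drive_tool --series '[0, 0, 0, 0, 0, -0.3, -1, 0, 0, 0, 0, 0, -0.8, -1, 0, 0, 0, 0, 0, -1.4, -1, 0, 0, 0, 0, 0, -2, -1, 0, 0, 0, 0, 0, -2.2, -1, 0, 0, 0, 0, 0, -2.2, -1]'

```text
time: 12.1
ee_pos: [0.3876, -0.0721, 0.1693]
eef_rot: [0.745, 0.667, 0.001, 0.002]
ft_force: [0.2, 1.0, -0.9]
width: 0.0177
grip_force: 15.0
```

```bash
python3 - <<'E'
from h import *
from bench import telemetry
s=telemetry.read_state(); print(s["width"],s["grip_force"],s["ee_pos"])
a=np.radians(8.1); t=np.array([.4987,.1230])-.028*np.array([-np.sin(a),np.cos(a)]); print(t)
move(s,[*t,.168],a)
E
```

```text
0.01768156236237554 14.999801748781465 [ 0.3875847  -0.07210402  0.16927621]
[0.50264523 0.09527934]
turn [ 0.04  0.02 -2.89] shift [4.477 2.396 0.036]
```

>>> drive_tool --series '[0, 0, -0.3, 0.5, 0.25, 0, -1, 0, 0, -0.8, 1.2, 0.65, 0, -1, 0, 0, -1.3, 2, 1.1, 0, -1, 0, 0, -1.8, 2.8, 1.5, 0, -1, 0, 0, -2.3, 3.5, 1.9, 0, -1, 0, 0, -2.7, 4, 2.2, 0, -1, 0, 0, -2.9, 4.4, 2.35, 0, -1, 0, 0, -2.9, 4.5, 2.4, 0, -1, 0, 0, -2.9, 4.5, 2.4, 0, -1, 0, 0, -2.9, 4.5, 2.4, 0, -1]'

```text
time: 12.93
ee_pos: [0.501, 0.0957, 0.1665]
eef_rot: [0.655, 0.755, -0.001, -0.001]
ft_force: [0.0, 0.5, 0.7]
width: 0.018
grip_force: 15.0
```

>>> drive_tool --series '[0, 0, 0, 0, 0, 0.15, -1, 0, 0, 0, 0, 0, 0.3, -1, 0, 0, 0, 0, 0, 0.4, -1, 0, 0, 0, 0, 0, 0.4, -1]'

```text
time: 13.27
ee_pos: [0.501, 0.0956, 0.1504]
eef_rot: [0.655, 0.755, -0.001, -0.0]
ft_force: [-0.2, 0.1, -1.1]
width: 0.0177
grip_force: 15.0
```

```bash
python3 look.py w5;  python3 - <<'E'
from h import *
from bench import telemetry
s=telemetry.read_state()
move(s,[.5026,.0953,.168],np.radians(8.1))
E
```

```text
13.2667 [0.50100988 0.09559518 0.15039674] [ 6.55354849e-01  7.55320686e-01 -7.52746269e-04 -3.41903618e-04] {'fovy': 62.710501223957955, 'cx': 320.9659290395514, 'cy': 241.56451225399928, 'xyz': array([0.49232889, 0.16396442, 0.29006446]), 'rotation': array([-0.12768721, -0.00798424,  0.07028257,  0.98928893])}
turn [-0.01  0.    0.01] shift [-0.02   0.03  -0.426]
```

View pics/w5.png

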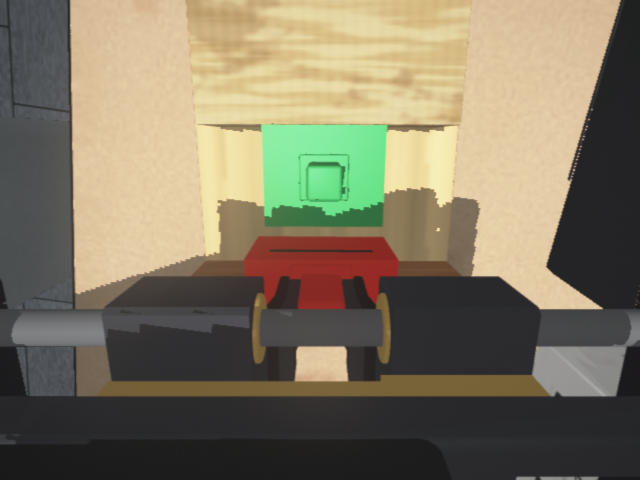

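The wrist view shows green's near top edge at row 226, the fence's inner top edge at row 261, and red's block-side top edge at row 255 (corners (246,255) and (396,254)).

```bash
python3 - <<'E'
from h import *
c=dict(np.load("pics/w5.npz"))
a=np.radians(8.1);o=np.array([.4987,.1230])
J=lambda p:(np.array([[np.cos(a),np.sin(a)],[-np.sin(a),np.cos(a)]])@(p[:2]-o)*1000).round(1)
for n,u,v,z in[("block",190,124,.059),("block",462,124,.059),("greenfar",263,124,.062),("green near",265,226,.062),("gn",384,226,.062),("red",246,255,.1204),("red",396,254,.1204),("redbot?",255,238,.078),("fence",205,261,.052),("fence",450,261,.052)]: print(n,J(px2w(c,u,v,z)))
print(J(np.array([.50101,.0956])))
E
```

```text
block [-74.7  49.2]
block [78.2 49.2]
greenfar [-33.2  49.1]
green near [-34.2  -8.9]
gn [36.3 -8.8]
red [-34.6  -9.3]
red [32.8 -8.8]
redbot? [-37.6 -12.2]
fence [-74.5 -33.8]
fence [ 80.6 -33.7]
[ -1.6 -27.5]
```

>>> drive_tool --series '[0, 0, 0, -0.08, 0.03, 0, -1, 0, 0, 0, -0.08, 0.03, 0, -1, 0, 0, 0, -0.08, 0.03, 0.1, -1, 0, 0, 0, -0.08, 0.03, 0.2, -1, 0, 0, 0, -0.08, 0.03, 0.3, -1, 0, 0, 0, -0.08, 0.03, 0.4, -1, 0, 0, 0, -0.08, 0.03, 0.45, -1, 0, 0, 0, -0.08, 0.03, 0.5, -1, 0, 0, 0, -0.08, 0.03, 0.55, -1, 0, 0, 0, -0.08, 0.03, 0.6, -1]'

```text
time: 14.15
ee_pos: [0.5034, 0.0936, 0.1274]
eef_rot: [0.655, 0.756, 0.0, 0.0]
ft_force: [-0.2, -0.2, 0.1]
width: 0.0177
grip_force: 15.0
```

>>> drive_tool --series '[0, 0, 0, 0, 0, 0.05, -1, 0, 0, 0, 0, 0, 0.1, -1, 0, 0, 0, 0, 0, 0.15, -1, 0, 0, 0, 0, 0, 0.2, -1]'

```text
time: 14.48
ee_pos: [0.5034, 0.0935, 0.1194]
eef_rot: [0.655, 0.756, -0.0, 0.0]
ft_force: [-0.2, -0.6, -1.0]
width: 0.0178
grip_force: 15.0
```

>>> drive_tool --series '[0, 0, 0, 0, 0, 0.05, -1, 0, 0, 0, 0, 0, 0.1, -1, 0, 0, 0, 0, 0, 0.15, -1, 0, 0, 0, 0, 0, 0.2, -1, 0, 0, 0, 0, 0, 0.25, -1, 0, 0, 0, 0, 0, 0.3, -1]'

```text
time: 14.98
ee_pos: [0.5034, 0.0935, 0.1074]
eef_rot: [0.655, 0.756, -0.0, 0.0]
ft_force: [-0.5, -1.3, -1.0]
width: 0.0177
grip_force: 15.0
```

>>> drive_tool --series '[0, 0, 0, 0, 0, 0.05, -1, 0, 0, 0, 0, 0, 0.1, -1, 0, 0, 0, 0, 0, 0.15, -1, 0, 0, 0, 0, 0, 0.2, -1, 0, 0, 0, 0, 0, 0.25, -1, 0, 0, 0, 0, 0, 0.3, -1, 0, 0, 0, 0, 0, 0.3, -1]'

```text
time: 15.57
ee_pos: [0.5032, 0.0934, 0.0952]
eef_rot: [0.655, 0.756, -0.0, -0.0]
ft_force: [0.5, -0.2, -0.9]
width: 0.0179
grip_force: 15.0
```

Down to about 3 mm above the floor with no side force. Finishing gently, then releasing.

>>> drive_tool --series '[0, 0, 0, 0, 0, 0.02, -1, 0, 0, 0, 0, 0, 0.04, -1, 0, 0, 0, 0, 0, 0.06, -1, 0, 0, 0, 0, 0, 0.07, -1, 0, 0, 0, 0, 0, 0.07, -1, 0, 0, 0, 0, 0, 0.07, 0, 0, 0, 0, 0, 0, 0.07, 0, 0, 0, 0, 0, 0, 0.07, 0, 0, 0, 0, 0, 0, 0.07, 0, 0, 0, 0, 0, 0, 0.07, 0]'

```text
time: 16.4
ee_pos: [0.5035, 0.0935, 0.0929]
eef_rot: [0.655, 0.756, 0.0, 0.0]
ft_force: [0.5, -0.7, 0.1]
width: 0.0405
grip_force: 0.0
```

>>> drive_tool --series '[0, 0, 0, 0, 0, -0.3, 0, 0, 0, 0, 0, 0, -0.8, 0, 0, 0, 0, 0, 0, -1.5, 0, 0, 0, 0, 0, 0, -2.2, 0, 0, 0, 0, -0.5, 0, -2.7, 0, 0, 0, 0, -1.2, 0, -2.9, 0, 0, 0, 0, -2, 0, -3, 0, 0, 0, 0, -2.8, 0, -3, 0, 0, 0, 0, -3.6, 0, -3, 0, 0, 0, 0, -4, 0, -3, 0]'

```text
time: 17.23
ee_pos: [0.5262, -0.0693, 0.2139]
eef_rot: [0.656, 0.754, -0.0, 0.001]
ft_force: [-0.3, -1.1, 0.7]
width: 0.0436
grip_force: 0.0
```

>>> drive_tool --series '[0, 0, 0, -0.6, -0.4, 0, 0, 0, 0, 0, -1.3, -0.8, 0, 0, 0, 0, 0, -2, -1.2, 0, 0, 0, 0, 0, -2, -1.2, 0, 0, 0, 0, 0, -2, -1.2, 0, 0]'

```text
time: 17.65
ee_pos: [0.4894, -0.1527, 0.2137]
eef_rot: [0.656, 0.754, -0.0, 0.0]
ft_force: [-0.2, 0.2, 0.7]
width: 0.0436
grip_force: 0.0
```

```bash
python3 - <<'E'
from bench import camera
import cv2
t=cv2.resize(camera("top")[125:310,70:460,::-1],None,fx=2,fy=2)[:300,:400]
s=cv2.resize(camera("scene")[80:380,200:460,::-1],(400,462))
cv2.imwrite("pics/fin.png",cv2.hconcat([cv2.copyMakeBorder(t,0,162,0,0,0),s]))
E
```

```text
(no output)
```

View pics/fin.png

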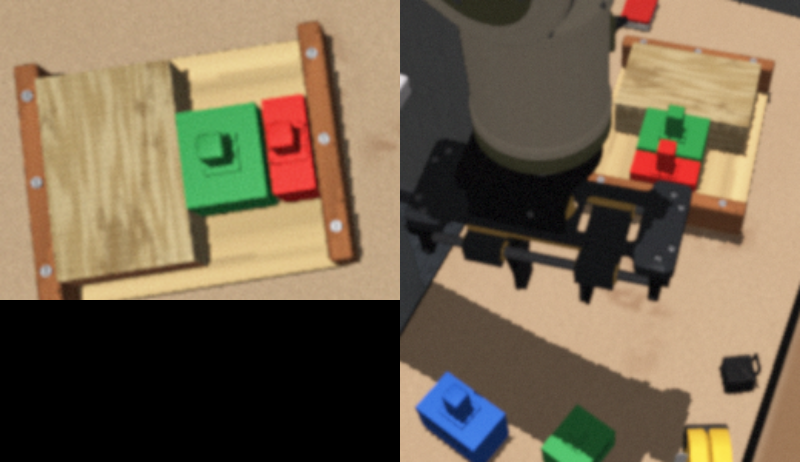

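The final view shows green (225,158) and red (289,147) standing side by side, filling the gap midway along it. Blue is untouched and the gripper is clear.

```bash
python3 -c "
from bench import r
print(r.close_job())"
```

```text
the job is handed in; nothing more can be done
None
```

I stood the red (30 mm) and green (58 mm) packers side by side in the gap, midway along it and without forcing. The blue packer stayed where it was, and I handed the job in at about 18 s; no verdict came back.

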